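# Dock the child-proof vitamin bottle and take off its push-and-turn cap

### The arm

A 6-joint arm with a two-finger parallel gripper is mounted at the origin on the work surface. World frame = base frame: x ahead of the robot, y to its left, z up, the work surface at z = 0. Lengths are in m, angles in rad, forces in N, time in s.
With the tool pointing down it reaches from about 0.275 to 0.75 m from the base axis. Payload 10.2 kg.
Tool frame: the origin (TCP) lies midway between the tips of the shut fingers; the grasp point (between the pads) lies 19 mm behind it; z points along the fingers, y is the line along which they close (so a half turn about z gives the same grasp; the last joint's range is limited). The gripper opens to 85 mm and grips with 20 to 120 N. Pads are 22 mm wide; open, the fingers measure 114 mm over their backs; the gripper's body (76 mm by 85 mm) begins 54 mm behind the grasp point. The pads swing forward as they close: fully open they stand 13 mm farther back than shut.
Start: joints at [1.113, 0.313, 1.498, -0, 1.331, -0.223], TCP at [0.122, 0.511, 0.231] pointing down, gripper open.
Joint ranges: [-2.94, 2.94], [-0.97, 2.17], [0.19, 2.56], [-1.23, 4.37], [0.02, 3.11], [-2.88, 2.88]. Speed limits (rad/s): [2.39, 2.39, 3.01, 3.14, 3.14, 3.14].

### API

Orientations are given as a rotation vector (axis times angle).
In Python, from cell import r gives the robot as it stands.
- The arm moves only by the tool drive_tool, never from a script. Its argument "deltas" is a list of rows, each an object with "dp": the shift along the tool's x, y, z as a fraction of full scale, a list of three; "delta_rot": the turn, a rotation vector about the tool's x, y, z as a fraction of full scale, a list of three. A call has 1 to 12 rows; each row shifts and turns the commanded pose from where the row before left it, along the tool's axes as they then stand; what a row does not reach is not made up. Full scale, the value 1, is 40 mm for a shift and 6 degrees for a turn. A row lasts 1/10 s, in which the tool goes at most 50 mm and 8.59 degrees, less where a joint would pass 70% of its speed; a pose out of reach is approached as far as the arm can. A call with a number of a shift or a turn outside -1 to 1 is refused whole. A call with a gripper value outside its range is refused whole. "grip" is the opening, from -1 (shut) to 1 (fully open), so that 0 is half open, set as the call begins (left out, the last holds). The fingers move at their own pace and stop on an object; the grip force is fixed at half the most. Time passes only in rows, so rows that do not move let the fingers close. It gives the time, the measured TCP pose, the force, the opening and the grip force at its end, in the units of the state.
- r.state(): the state, without advancing time (a new reading comes with each control period).
- r.capture(name): name is "scene" or "top"; returns the picture (480x640x3 uint8, blue, green, red); there is no depth.
- r.get_calibration(name): a dict with "intrinsics" (3x3 intrinsics, pixels), "rvec" (rotation vector, rad) and "tvec" (3), from world to camera coordinates, as OpenCV has them. Camera axes: x right, y down, z forward; pixel columns grow to the right and rows downward; lengths in m; the calibration is good to about 2 mm. A picture is of the moment at which its call begins. get_calibration takes no time and is no camera call.
- r.finish_job(): hands the job in; it is judged then, once.
The state is a dict: "t": time; "joints": joint angles; "joint_velocities": joint speeds; "joint_torque": joint torques, N m; "ee_pos": TCP position; "ee_rot": TCP orientation; "wrist_force": force on the tool from outside, world axes, zero at the start; "ft_torque": the same for the moment, N m; "finger_gap": finger opening in m; "finger_force": force on a finger pad.
Only numpy, scipy, OpenCV 4.12 (cv2) and the standard library are available. Lean on these libraries where they do the work, as an engineer would, in place of code of your own. Each camera call takes 0.05 s, during which the arm holds its last target. There are 200 camera calls.

### The job

Lower the amber vitamin bottle's wooden foot plate over the two steel pins of the wooden dock until it lies flush, so that the bottle cannot turn. Then press its child-proof cap down, twist it anticlockwise while pressed, not forcing it, until it comes free, and lift it straight up, leaving the bottle on its pins and the other things in the drawer where they are. Finish while still holding the cap upright and still, a few centimetres clear above the open neck.

Things in the scene. Friction and masses are not known exactly. Their poses are not given: they have to be found in the camera images.
- bottle: Loose amber bottle (round, 42 mm) fixed upright on a light wooden foot plate 120 x 64 x 10 mm; about 350 g in all. Origin: centre of the plate's underside; x along its long side, z up. Two 11 mm through holes at x = -45 and +45 mm, y = 0: it fits the dock either way round. Starts flat on the drawer floor, cap locked on; may be lifted by the cap or by the body (z = 10 to 49 mm).
- neck (a point): Top of the bottle's white neck, on its axis, 72 mm above the plate's underside (the grey spring plunger in it stands 12 mm higher with the cap off).
- cap: White ribbed push-and-turn cap, 45 mm across, 27 mm high, 40 g, over the neck. Origin: centre of its lower rim, z up. Locked, the rim is 60 mm above the plate's underside and the cap's x lies along the bottle's x; it can then be neither pulled off nor turned (2 or 3 degrees, 1 mm of play). The fingers have room beside it down to the foot plate.
- cap_top (a point): Centre of the cap's top face. A spring holds the cap up with 5 N, 10 N at the full press of 11 mm. Pressed 7 mm or more (8 to 10 is good) it turns anticlockwise seen from above; past about 45 degrees it is free to lift straight off; there is a stop at 85 degrees, so turn 60 to 70.
- dock: Fixed darker wooden board 150 x 90 x 12 mm on the drawer floor with two upright steel pins, 8 mm thick with tapered tips, at x = -45 and +45 mm, y = 0, standing 22 mm above the board. Origin: centre of the board's underside; x along its long side, z up. Flush: the foot plate's underside lies on the board, bottle origin 12 mm above dock origin.
- ramekin: small white ceramic ramekin, 64 mm across, 38 mm high, empty; origin under its centre. A bystander: leave it alone
- sippy_cup: red plastic sippy cup with white press-button spout lid, 72 mm across, 116 mm high; origin under its centre. A bystander: leave it alone
- jar: closed jar with a plain lid, 60 mm across, 75 mm high, not part of the job; origin under its centre. A bystander: leave it alone
- fork_a: stainless baby fork, 126 mm long, 22 mm wide, lying flat beyond the ramekin (another lies in the fixed cutlery insert at the far side); origin on its underside, tines to its +x. A bystander: leave it alone
- spoon: plastic feeding spoon, 150 mm long, lying flat beyond the fork. A bystander: leave it alone
There are look-alikes about, which are no part of the job. What is shaped like the cap but blue is not meant.

How it is judged:
On the way, in this order (a step that is already met when the one before it is completed fails the run):
1. the foot plate lies flush on the dock, over both pins (z of bottle in the frame of dock below 0.0145 m and horizontal distance between bottle and dock below 0.004 m and angle between the x axis of bottle and the x axis of dock, either way round below 0.1 rad and angle between bottle's own z axis and vertical below 0.04 rad), for 0.2 s.
2. on the dock, the cap is held pressed down and turned past its lock (all of step 1 and z of cap in the frame of bottle below 0.0545 m and angle between the x axis of cap and the x axis of bottle, either way round above 0.35 rad), for 0.04 s.
At the end, for the whole second after the job is handed in: Foot plate flush on the dock (underside within 2.5 mm, centre within 4 mm, 0.1 rad, level); the fingers hold the cap still, upright within 0.3 rad, its rim 98 to 250 mm above the plate's underside (14 mm or more clear of the neck), within 40 mm of the bottle's axis, not touching the bottle (all of step 1 and z of cap in the frame of bottle between 0.098 and 0.25 m and horizontal distance between cap and bottle below 0.04 m and angle between cap's own z axis and vertical below 0.3 rad and contact force between the fingers and cap above 1 N and contact force between each of cap, the fingers and bottle below 0.05 N and linear speed of each of cap, bottle below 0.03 m/s); the arm keeps its last pose, push and grip.
It fails at once if a bystander is moved by more than 30 mm (distance of any of ramekin, sippy_cup, jar, fork_a, spoon from where it was at the start of the episode above 0.03 m).
It fails at once if the bottle is dropped or slammed onto the pins rather than lowered (horizontal distance between bottle and dock below 0.03 m and z of bottle in the frame of dock below 0.045 m and linear speed of bottle above 0.35 m/s).
It fails at once if the cap is forced round without being pressed down (angle between the x axis of cap and the x axis of bottle, either way round between 0.15 and 0.6 rad and z of cap in the frame of bottle between 0.0565 and 0.064 m).
It fails at once if the bottle is tipped over (angle between bottle's own z axis and vertical above 0.7 rad).
It also fails if it takes over 51 s, if anything falls off the work surface, if the arm or the gripper's body presses on something with over 40 N, if the wrist force passes 120 N, or if a joint passes its speed limit or range.

## Working session

There is one attempt and no reset: what is moved stays moved. The work goes in short steps, Python scripts to look and compute and a tool call to move; the robot and the scene stay as the last step left them, time stands still between calls to the robot, and variables do not carry over. Pictures are saved under pics/ and viewed, at most 10 in all, crops included, and the job is handed in when it is done.

Besides the shell and the picture viewer there is one more tool, called after ">>>" as name([rows], argument=value, ...), one row to a line, values as JSON. drive_tool: Moves the arm, as the interface text tells. Shift numbers are shares of 40 mm and turn numbers shares of 6 degrees, none past 1 either way. Its arguments: {"type":"object","properties":{"deltas":{"type":"array"},"grip":{"type":"number"}},"required":["deltas"]}

```bash
mkdir -p pics; ls; python3 - <<'E'
from cell import r
import cv2
for n in("scene","top"):
    cv2.imwrite(f"pics/{n}0.png",r.capture(n)); c=r.get_calibration(n); print(n,c)
print(r.state())
E
```

```text
pics
scene {'intrinsics': array([[468.79247275,   0.        , 323.92082893],
       [  0.        , 468.79247275, 245.11200482],
       [  0.        ,   0.        ,   1.        ]]), 'rvec': array([ 1.25732398,  2.19465269, -1.02869223]), 'tvec': array([ 0.30101187, -0.24635487,  1.31281194])}
top {'intrinsics': array([[480.33680542,   0.        , 322.35195651],
       [  0.        , 480.33680542, 232.14067216],
       [  0.        ,   0.        ,   1.        ]]), 'rvec': array([ 2.13693342, -2.16618629,  0.20414563]), 'tvec': array([-0.03107053,  0.55783031,  0.70905967])}
{'t': 0.1, 'joints': array([ 1.11259089e+00,  3.13410382e-01,  1.49834338e+00,  2.92415507e-05,
        1.33098267e+00, -2.23414031e-01]), 'joint_velocities': array([ 0.00160387, -0.00163121, -0.00305608, -0.00093959,  0.00285157,
       -0.00163197]), 'joint_torque': array([ 2.99232503e-03, -4.12895000e+01, -2.60142374e+01, -1.91113954e-04,
        3.05454887e-03,  3.79705261e-05]), 'ee_pos': array([0.12204952, 0.51039337, 0.23079061]), 'ee_rot': array([-3.67925821e-01, -3.11956119e+00,  1.67817801e-03]), 'wrist_force': array([ 0.32233273, -0.28777525, -0.32779568]), 'ft_torque': array([-0.07186122,  0.00050207,  0.02802689]), 'finger_force': 0.0, 'finger_gap': 0.08530564071962353}
```

View pics/scene0.png

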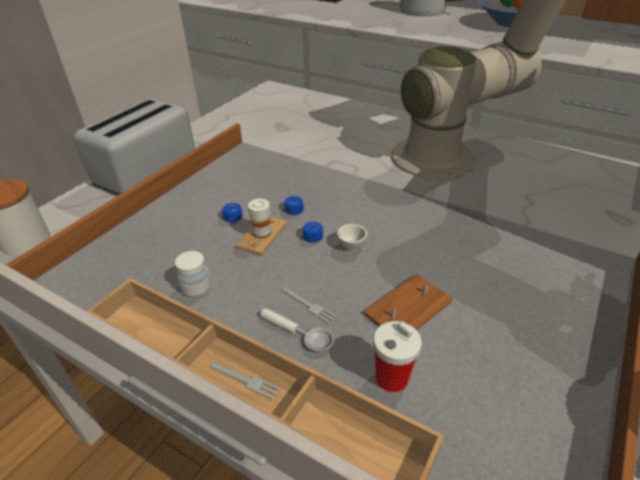

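View pics/top0.png

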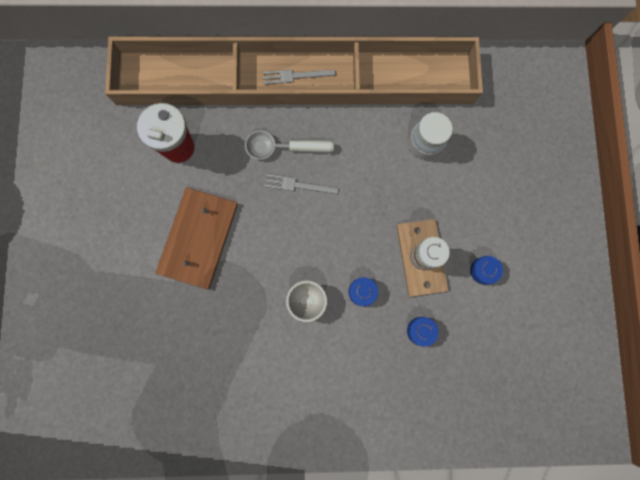

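The scene view shows the bottle at (260,222), the dock at (408,305), the jar at (193,275), and blue caps at (232,212), (293,205) and (313,232). The top view shows the bottle's cap at (432,252) on the plate (423,258), and the dock at (197,238) with pin bases near (206,210) and (187,263).
Things that could be taken for the cap in the top view:
- the white ribbed cap on the amber bottle, (432,252)
- the blue caps, (487,270), (363,292) and (423,331)
- the plain white jar lid, (435,128)

By the description I choose the white cap on the wooden plate, and I'll check it in a close crop.

```bash
python3 - <<'E'
import cv2,numpy as np
t=cv2.imread("pics/top0.png")
a=cv2.resize(t[210:310,385:465],None,fx=5,fy=5,interpolation=cv2.INTER_CUBIC)
b=cv2.resize(t[180:300,145:245],None,fx=4,fy=4,interpolation=cv2.INTER_CUBIC)
o=np.zeros((500,800,3),np.uint8);o[:,:400]=a;o[:480,400:]=b
cv2.imwrite("pics/crop1.png",o)
E
```

```text
(no output)
```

View pics/crop1.png

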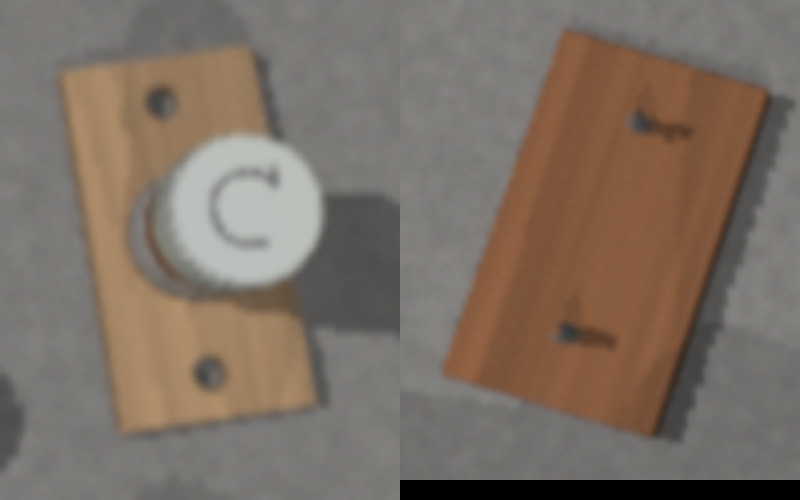

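```bash
cat > h.py <<'E'
import cv2,numpy as np
from cell import r
from scipy.optimize import least_squares
from scipy.spatial.transform import Rotation as R
C={n:r.get_calibration(n) for n in("scene","top")}
def proj(n,P): c=C[n]; return cv2.projectPoints(np.float64(P).reshape(-1,3),c["rvec"],c["tvec"],c["intrinsics"],None)[0][:,0]
def ray(n,uv,z):
    c=C[n]; M=cv2.Rodrigues(c["rvec"])[0]; o=-M.T@c["tvec"]; d=M.T@np.linalg.inv(c["intrinsics"])@[*uv,1]
    return o+d*(z-o[2])/d[2]
def w(q,P): P=np.float64(P);c,s=np.cos(q[2]),np.sin(q[2]); return np.c_[q[0]+c*P[:,0]-s*P[:,1],q[1]+s*P[:,0]+c*P[:,1],P[:,2]]
def fit(obs,q0):  # obs: list of (cam, model pts, pixels)
    f=lambda q:np.concatenate([(proj(n,w(q,P))-uv).ravel() for n,P,uv in obs])
    s=least_squares(f,q0,loss="soft_l1"); return s.x,s.fun.reshape(-1,2).round(1)
E
python3 - <<'E'
from h import *
f5=lambda p:(np.array(p)+.5)/5-.5+[385,210]
f4=lambda p:(np.array(p)-[400,0]+.5)/4-.5+[145,180]
B=f5([[62,72],[250,47],[315,403],[122,435],[161,102],[210,373],[246,211]])
D=f4([[567,30],[767,92],[655,437],[445,373],[635,120],[563,332]])
for z,p in((.01,B[:6]),(.087,B[6:]),(.012,D[:4]),(.034,D[4:])):
    for u in p: print(z,u.round(1),ray("top",u,z).round(4))
c=C["top"];print("cam",-cv2.Rodrigues(c["rvec"])[0].T@c["tvec"])
hb=[ray("top",u,.01) for u in B[4:6]]; d=hb[0]-hb[1]; m=(hb[0]+hb[1])/2
yb=np.arctan2(d[1],d[0]); 
PB=[[.06,.032,.01],[.06,-.032,.01],[-.06,-.032,.01],[-.06,.032,.01],[.045,0,.01],[-.045,0,.01],[0,0,.087]]
PD=[[.075,.045,.012],[.075,-.045,.012],[-.075,-.045,.012],[-.075,.045,.012],[.045,0,.034],[-.045,0,.034]]
hd=[ray("top",u,.034) for u in D[4:6]]; e=hd[0]-hd[1]; md=(hd[0]+hd[1])/2
print("bottle",fit([("top",PB,B)],[*m[:2],yb])); print("dock",fit([("top",PD,D)],[*md[:2],np.arctan2(e[1],e[0])]))
print(np.linalg.norm(d),np.linalg.norm(e),R.from_rotvec(r.state()["ee_rot"]).as_matrix())
s=cv2.imread("pics/scene0.png")
a=cv2.resize(s[190:270,220:300],None,fx=5,fy=5,interpolation=cv2.INTER_CUBIC)
b=cv2.resize(s[265:345,355:455],None,fx=4,fy=4,interpolation=cv2.INTER_CUBIC)
o=np.zeros((400,800,3),np.uint8);o[:,:400]=a;o[:320,400:]=b
cv2.imwrite("pics/crop2.png",o)
E
```

```text
0.01 [397. 224.] [ 0.5753 -0.1636  0.01  ]
0.01 [434.6 219. ] [ 0.583  -0.2268  0.01  ]
0.01 [447.6 290.2] [ 0.4652 -0.2418  0.01  ]
0.01 [409.  296.6] [ 0.4558 -0.1783  0.01  ]
0.01 [416.8 230. ] [ 0.5648 -0.1962  0.01  ]
0.01 [426.6 284.2] [ 0.4754 -0.2079  0.01  ]
0.087 [433.8 251.8] [ 0.5192 -0.2021  0.087 ]
0.012 [186.4 187.1] [0.6405 0.1838 0.012 ]
0.012 [236.4 202.6] [0.6136 0.1013 0.012 ]
0.012 [208.4 288.9] [0.4729 0.1441 0.012 ]
0.012 [155.9 272.9] [0.4996 0.2282 0.012 ]
0.034 [203.4 209.6] [0.5976 0.1502 0.034 ]
0.034 [185.4 262.6] [0.5133 0.1762 0.034 ]
cam [ 0.43758139 -0.01558937  0.78942076]
bottle (array([ 0.51980044, -0.20237768,  0.12728399]), array([[-0.4,  0. ],
       [-0.2, -0.2],
       [-0. ,  0.5],
       [-0. , -0.3],
       [ 0.3,  0.2],
       [ 0.1,  0.1],
       [ 0.2, -0.4]]))
dock (array([ 0.55621711,  0.16370128, -0.3048581 ]), array([[-0.2, -0.4],
       [ 1.8, -0.4],
       [ 0.5,  1.1],
       [-0.6,  0.9],
       [ 0. , -0.9],
       [-0.7, -0. ]]))
0.0902455626721632 0.08830685366242519 [[-9.72561195e-01  2.32646600e-01 -5.31412883e-04]
 [ 2.32647037e-01  9.72560707e-01 -1.01323045e-03]
 [ 2.81106670e-04 -1.10906025e-03 -9.99999345e-01]]
```

View pics/crop2.png

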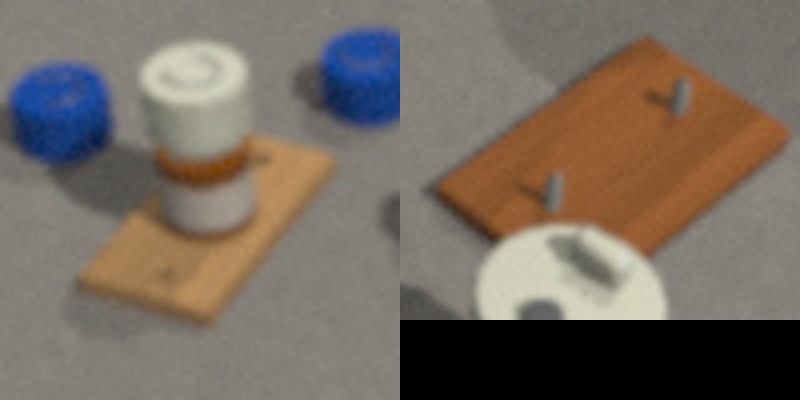

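The crops confirm the white ribbed arrow cap on the amber bottle. In crop 2 the dock's pin tips are at (555,176) and (682,82). I'll now fit the dock and bottle with both cameras.

```bash
python3 - <<'E'
from h import *
f5=lambda p:(np.array(p)+.5)/5-.5+[385,210]
f4=lambda p:(np.array(p)-[400,0]+.5)/4-.5+[145,180]
g5=lambda p:(np.array(p)+.5)/5-.5+[220,190]
g4=lambda p:(np.array(p)-[400,0]+.5)/4-.5+[355,265]
B=f5([[62,72],[250,47],[315,403],[122,435],[161,102],[210,373],[246,211]])
D=f4([[567,30],[763,92],[652,435],[445,373],[635,120],[563,332],[650,123],[578,334]])
PB=[[.06,.032,.01],[.06,-.032,.01],[-.06,-.032,.01],[-.06,.032,.01],[.045,0,.01],[-.045,0,.01],[0,0,.087]]
PD=[[.075,.045,.012],[.075,-.045,.012],[-.075,-.045,.012],[-.075,.045,.012],[.045,0,.034],[-.045,0,.034]]
PS=[[.045,0,.034],[-.045,0,.034],[.045,0,.012],[-.045,0,.012],[.075,-.045,.012],[-.075,-.045,.012],[-.075,.045,.012]]
DS=g4([[556,174],[684,80],[553,210],[680,116],[440,186],[647,38],[790,133]])
BS=g5([[195,70],[168,274],[260,158],[80,280],[210,318],[335,155]])
PBS=[[0,0,.087],[.045,0,.01],[-.045,0,.01],[.06,-.032,.01],[.06,.032,.01],[-.06,.032,.01]]
for nm,o in(("dtop",[("top",PD,D[:6])]),("dpinonly",[("top",PD[4:],D[4:6])]),("dscene",[("scene",PS,DS)]),("both",[("top",PD,D[:6]),("scene",PS,DS)])):
    q,e=fit(o,[.556,.164,-.305]);print(nm,q.round(4),e.tolist())
for nm,o in(("btop",[("top",PB,B)]),("bscene",[("scene",PBS,BS)])):
    q,e=fit(o,[.52,-.202,.127]);print(nm,q.round(4),e.tolist())
E
```

```text
dtop [ 0.5563  0.1639 -0.3075] [[-0.2, -0.5], [2.8, -0.4], [0.9, 1.6], [-0.9, 0.8], [-0.1, -0.9], [-0.9, -0.1]]
dpinonly [ 0.5555  0.1632 -0.2975] [[0.1, -0.5], [-0.1, 0.5]]
dscene [ 0.5597  0.1665 -0.3095] [[0.1, 0.6], [0.3, 0.1], [-0.2, -0.2], [-0.2, -0.7], [-1.3, 0.3], [-0.0, -0.6], [1.3, 0.0]]
both [ 0.5575  0.1653 -0.3068] [[-1.0, -1.2], [2.0, -1.1], [0.1, 0.8], [-1.7, 0.0], [-0.9, -1.7], [-1.7, -0.8], [0.0, -0.4], [0.1, -0.9], [-0.2, -1.2], [-0.4, -1.7], [-1.3, -0.6], [-0.3, -1.5], [1.0, -1.0]]
btop [ 0.5198 -0.2024  0.1273] [[-0.4, 0.0], [-0.2, -0.2], [-0.0, 0.5], [-0.0, -0.3], [0.3, 0.2], [0.1, 0.1], [0.2, -0.4]]
bscene [ 0.5205 -0.2014  0.1431] [[0.0, 0.7], [-1.0, 0.3], [-0.2, 0.0], [0.2, -0.3], [0.4, -0.7], [0.2, 0.1]]
```

>>> drive_tool([
  {"dp": [0,0,0],"delta_rot": [0,0,0.96]},
  {"dp": [0,0,0],"delta_rot": [0,0,0.96]},
  {"dp": [0,0,0],"delta_rot": [0,0,0.96]},
  {"dp": [0,0,0],"delta_rot": [0,0,0.96]},
  {"dp": [0,0,0],"delta_rot": [0,0,0.96]},
  {"dp": [0,0,0],"delta_rot": [0,0,0.96]},
  {"dp": [0,0,0],"delta_rot": [0,0,0.96]},
  {"dp": [0,0,0],"delta_rot": [0,0,0.96]},
  {"dp": [0,0,0],"delta_rot": [0,0,0.96]},
  {"dp": [0,0,0],"delta_rot": [0,0,0.96]},
  {"dp": [0,0,0],"delta_rot": [0,0,0.96]},
  {"dp": [0,0,0],"delta_rot": [0,0,0.96]},
], grip=1)

```text
t: 1.3
ee_pos: [0.1221, 0.5104, 0.2309]
ee_rot: [2.078, 2.356, -0.001]
wrist_force: [1.6, 0.0, -0.1]
finger_gap: 0.0854
finger_force: 0.0
```

```bash
cat >> h.py <<'E'
def go(x,y,z,yaw):
    "needed shift (tool axes, 40mm units) and turns (6 deg units) to TCP target with tool y axis at yaw"
    s=r.state(); M=R.from_rotvec(s["ee_rot"]).as_matrix(); p=s["ee_pos"]
    T=np.c_[[np.cos(yaw+np.pi/2),np.sin(yaw+np.pi/2),0],[np.cos(yaw),np.sin(yaw),0],[0,0,-1.]]
    print("t",s["t"],"p",p.round(4),"shift",(M.T@(np.array([x,y,z])-p)/.04).round(3),"turn",(np.degrees(R.from_matrix(M.T@T).as_rotvec())/6).round(3),"F",s["wrist_force"].round(1),"gap",round(s["finger_gap"],4),"ff",s["finger_force"],"q6",s["joints"][5].round(2))
E
python3 -c "
from h import *
go(.52,-.202,.15,.127)
print(ray('top',(163,127),.116),ray('top',(306,301),.038))"
```

```text
t 1.3 p [0.1221 0.5104 0.2309] shift [-18.914   7.642   2.033] turn [-0.004  0.007 -0.015] F [ 1.6  0.  -0.1] gap 0.0854 ff 0.0 q6 0.99
[0.70386203 0.19353446 0.116     ] [ 0.4508391  -0.01183896  0.038     ]
```

>>> drive_tool([
  {"dp": [-0.86,0.347,0],"delta_rot": [0,0,0]},
  {"dp": [-0.86,0.347,0],"delta_rot": [0,0,0]},
  {"dp": [-0.86,0.347,0],"delta_rot": [0,0,0]},
  {"dp": [-0.86,0.347,0],"delta_rot": [0,0,0]},
  {"dp": [-0.86,0.347,0],"delta_rot": [0,0,0]},
  {"dp": [-0.86,0.347,0],"delta_rot": [0,0,0]},
  {"dp": [-0.86,0.347,0],"delta_rot": [0,0,0]},
  {"dp": [-0.86,0.347,0],"delta_rot": [0,0,0]},
  {"dp": [-0.86,0.347,0],"delta_rot": [0,0,0]},
  {"dp": [-0.86,0.347,0],"delta_rot": [0,0,0]},
  {"dp": [-0.86,0.347,0],"delta_rot": [0,0,0]},
  {"dp": [-0.86,0.347,0],"delta_rot": [0,0,0]},
])

```text
t: 2.5
ee_pos: [0.341, 0.1213, 0.2312]
ee_rot: [-2.073, -2.361, -0.0]
wrist_force: [0.4, -0.2, 0.4]
finger_gap: 0.0853
finger_force: 0.0
```

>>> drive_tool([
  {"dp": [-0.86,0.347,0.2],"delta_rot": [0,0,0]},
  {"dp": [-0.86,0.347,0.2],"delta_rot": [0,0,0]},
  {"dp": [-0.86,0.347,0.2],"delta_rot": [0,0,0]},
  {"dp": [-0.86,0.347,0.2],"delta_rot": [0,0,0]},
  {"dp": [-0.86,0.347,0.2],"delta_rot": [0,0,0]},
  {"dp": [-0.86,0.347,0.2],"delta_rot": [0,0,0]},
  {"dp": [-0.86,0.347,0.2],"delta_rot": [0,0,0]},
  {"dp": [-0.86,0.347,0.2],"delta_rot": [0,0,0]},
  {"dp": [-0.86,0.347,0.2],"delta_rot": [0,0,0]},
  {"dp": [-0.86,0.347,0.2],"delta_rot": [0,0,0]},
  {"dp": [0,0,0],"delta_rot": [0,0,0]},
])

```text
t: 3.6
ee_pos: [0.5233, -0.2034, 0.1493]
ee_rot: [-2.075, -2.356, 0.001]
wrist_force: [-0.5, 0.7, -0.6]
finger_gap: 0.0856
finger_force: 0.0
```

```bash
python3 -c "
from h import *
go(.52,-.202,.055,.13)"
```

```text
t 3.6 p [ 0.5233 -0.2034  0.1493] shift [ 0.043 -0.073  2.358] turn [-0.015 -0.007 -0.031] F [-0.5  0.7 -0.6] gap 0.0856 ff 0.0 q6 -0.71
```

>>> drive_tool([
  {"dp": [0.04,-0.07,0.4],"delta_rot": [0,0,0]},
  {"dp": [0,0,0.6],"delta_rot": [0,0,0]},
  {"dp": [0,0,0.6],"delta_rot": [0,0,0]},
  {"dp": [0,0,0.5],"delta_rot": [0,0,0]},
  {"dp": [0,0,0.26],"delta_rot": [0,0,-0.03]},
  {"dp": [0,0,0],"delta_rot": [0,0,0]},
])

```text
t: 4.2
ee_pos: [0.5192, -0.1984, 0.0559]
ee_rot: [-2.067, -2.362, 0.0]
wrist_force: [0.1, -0.4, -0.1]
finger_gap: 0.0854
finger_force: 0.0
```

>>> drive_tool([
  {"dp": [0,0,0],"delta_rot": [0,0,0]},
  {"dp": [0,0,0],"delta_rot": [0,0,0]},
  {"dp": [0,0,0],"delta_rot": [0,0,0]},
  {"dp": [0,0,0],"delta_rot": [0,0,0]},
  {"dp": [0,0,0],"delta_rot": [0,0,0]},
  {"dp": [0,0,0],"delta_rot": [0,0,0]},
  {"dp": [0,0,0],"delta_rot": [0,0,0]},
  {"dp": [0,0,0],"delta_rot": [0,0,0]},
], grip=-1)

```text
t: 5.0
ee_pos: [0.5201, -0.1993, 0.0572]
ee_rot: [2.069, 2.363, 0.0]
wrist_force: [1.4, 0.1, 5.0]
finger_gap: 0.0438
finger_force: 61.3
```

```bash
python3 -c "
from h import *
go(.52,-.202,.055,.13)"
```

```text
t 5.0 p [ 0.5201 -0.1993  0.0572] shift [-0.065 -0.011  0.054] turn [0.008 0.006 0.026] F [1.4 0.1 5. ] gap 0.0438 ff 61.316874688491225 q6 -0.71
```

>>> drive_tool([
  {"dp": [0,0,-0.2],"delta_rot": [0,0,0]},
  {"dp": [0,0,-0.4],"delta_rot": [0,0,0]},
  {"dp": [0,0,-0.5],"delta_rot": [0,0,0]},
  {"dp": [0,0,-0.5],"delta_rot": [0,0,0]},
  {"dp": [0,0,-0.2],"delta_rot": [0,0,0.5]},
  {"dp": [0,0,0],"delta_rot": [0,0,0.8]},
  {"dp": [0,0,0],"delta_rot": [0,0,0.8]},
  {"dp": [0,0,0],"delta_rot": [0,0,0.8]},
  {"dp": [0,0,0],"delta_rot": [0,0,0.8]},
  {"dp": [0,0,0],"delta_rot": [0,0,0.4]},
  {"dp": [0,0,0],"delta_rot": [0,0,0]},
])

```text
t: 6.1
ee_pos: [0.5191, -0.1987, 0.1281]
ee_rot: [-2.524, -1.867, 0.002]
wrist_force: [-0.1, -0.4, -5.0]
finger_gap: 0.0435
finger_force: 63.2
```

```bash
python3 -c "
from h import *
go(.557,.166,.12,-.305)"
```

```text
t 6.1 p [ 0.5191 -0.1987  0.1281] shift [ 8.996 -1.76   0.214] turn [-0.025 -0.007  0.078] F [-0.1 -0.4 -5. ] gap 0.0435 ff 63.215074287727475 q6 -0.28
```

>>> drive_tool([
  {"dp": [0.3,-0.06,0],"delta_rot": [0,0,0.08]},
  {"dp": [0.6,-0.12,0],"delta_rot": [0,0,0]},
  {"dp": [0.7,-0.14,0],"delta_rot": [0,0,0]},
  {"dp": [0.7,-0.14,0],"delta_rot": [0,0,0]},
  {"dp": [0.7,-0.14,0],"delta_rot": [0,0,0]},
  {"dp": [0.7,-0.14,0],"delta_rot": [0,0,0]},
  {"dp": [0.7,-0.14,0],"delta_rot": [0,0,0]},
  {"dp": [0.7,-0.14,0],"delta_rot": [0,0,0]},
  {"dp": [0.7,-0.14,0],"delta_rot": [0,0,0]},
  {"dp": [0.7,-0.14,0],"delta_rot": [0,0,0]},
  {"dp": [0.7,-0.14,0],"delta_rot": [0,0,0]},
  {"dp": [0.6,-0.12,0],"delta_rot": [0,0,0]},
])

```text
t: 7.3
ee_pos: [0.5531, 0.1195, 0.1286]
ee_rot: [-2.531, -1.86, 0.001]
wrist_force: [-0.4, -1.3, -4.5]
finger_gap: 0.0435
finger_force: 63.2
```

>>> drive_tool([
  {"dp": [0.5,-0.1,0],"delta_rot": [0,0,0]},
  {"dp": [0.4,-0.08,0],"delta_rot": [0,0,0]},
  {"dp": [0.2,-0.04,0],"delta_rot": [0,0,0]},
  {"dp": [0.1,-0.02,0.2],"delta_rot": [0,0,0]},
  {"dp": [0,0,0],"delta_rot": [0,0,0]},
  {"dp": [0,0,0],"delta_rot": [0,0,0]},
])

```text
t: 7.9
ee_pos: [0.5589, 0.1652, 0.1204]
ee_rot: [-2.533, -1.857, 0.002]
wrist_force: [-0.1, -0.2, -5.1]
finger_gap: 0.0438
finger_force: 63.1
```

```bash
python3 - <<'E'
from h import *
go(.557,.166,.12,-.305)
t=r.capture("top");s=r.capture("scene");cv2.imwrite("pics/t3.png",t);cv2.imwrite("pics/s3.png",s)
a=cv2.resize(t[180:300,145:245],None,fx=4,fy=4,interpolation=cv2.INTER_CUBIC)
b=cv2.resize(s[225:345,355:455],None,fx=4,fy=4,interpolation=cv2.INTER_CUBIC)
cv2.imwrite("pics/crop3.png",np.hstack([a,b]))
E
```

```text
t 7.9 p [0.5589 0.1652 0.1204] shift [ 0.004 -0.052  0.011] turn [-0.009  0.006 -0.005] F [-0.1 -0.2 -5.1] gap 0.0438 ff 63.08607713319361 q6 0.39
```

View pics/crop3.png

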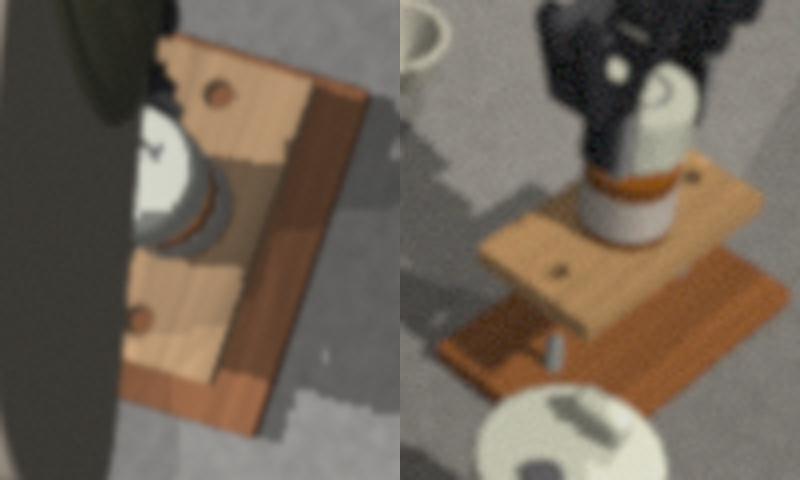

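```bash
python3 - <<'E'
from h import *
T=(np.array([[220,95],[140,320],[313,82],[212,384]])+.5)/4-.5+[145,180]
S=(np.array([[560,271],[692,177],[480,248],[587,330],[765,200]])-[400,0]+.5)/4-.5+[355,225]
PT=lambda z:[[.045,0,z],[-.045,0,z],[.06,-.032,z],[-.06,-.032,z]]
PS=lambda z:[[.045,0,z],[-.045,0,z],[.06,-.032,z],[.06,.032,z],[-.06,.032,z]]
for z in(.071,.0725,.074):
    for nm,o in(("top",[("top",PT(z),T)]),("scene",[("scene",PS(z),S)])):
        q,e=fit(o,[.557,.166,-.305]);print(z,nm,q.round(4),e.tolist())
E
```

```text
0.071 top [ 0.5568  0.1614 -0.3034] [[0.0, -0.1], [0.4, 0.2], [-0.0, -0.1], [-0.4, 0.0]]
0.071 scene [ 0.5574  0.1628 -0.3253] [[-0.8, 0.1], [-0.2, 0.2], [-0.0, 0.0], [0.4, -0.1], [0.7, -0.2]]
0.0725 top [ 0.5565  0.1611 -0.3034] [[0.0, -0.2], [0.3, 0.3], [0.0, -0.2], [-0.4, 0.1]]
0.0725 scene [ 0.5588  0.1632 -0.3249] [[-0.8, 0.1], [-0.2, 0.2], [-0.1, 0.0], [0.4, -0.1], [0.8, -0.3]]
0.074 top [ 0.5563  0.1607 -0.3033] [[-0.0, -0.2], [0.3, 0.3], [0.1, -0.3], [-0.4, 0.2]]
0.074 scene [ 0.5603  0.1637 -0.3246] [[-0.9, 0.1], [-0.1, 0.1], [-0.2, 0.0], [0.4, -0.0], [0.9, -0.3]]
```

```bash
python3 -c "
from h import *
go(.5589,.168,.096,-.303)"
```

```text
t 8.0 p [0.5592 0.1652 0.1209] shift [ 0.065 -0.028  0.623] turn [-0.     0.001 -0.027] F [ 1.1 -0.6 -4. ] gap 0.0434 ff 63.08787611313164 q6 0.39
```

>>> drive_tool([
  {"dp": [0.065,-0.028,0.1],"delta_rot": [0,0,-0.03]},
  {"dp": [0,0,0.2],"delta_rot": [0,0,0]},
  {"dp": [0,0,0.2],"delta_rot": [0,0,0]},
  {"dp": [0,0,0.12],"delta_rot": [0,0,0]},
  {"dp": [0,0,0],"delta_rot": [0,0,0]},
  {"dp": [0,0,0],"delta_rot": [0,0,0]},
])

```text
t: 8.6
ee_pos: [0.5589, 0.1687, 0.0961]
ee_rot: [-2.53, -1.862, 0.0]
wrist_force: [-0.3, 0.0, -4.3]
finger_gap: 0.0438
finger_force: 63.2
```

```bash
python3 - <<'E'
from h import *
go(.5589,.168,.069,-.303)
t=r.capture("top");s=r.capture("scene")
a=cv2.resize(t[180:300,145:245],None,fx=4,fy=4,interpolation=cv2.INTER_CUBIC)
b=cv2.resize(s[225:345,355:455],None,fx=4,fy=4,interpolation=cv2.INTER_CUBIC)
cv2.imwrite("pics/crop4.png",np.hstack([a,b]))
E
```

```text
t 8.6 p [0.5589 0.1687 0.0961] shift [-0.016  0.005  0.677] turn [-0.     0.     0.011] F [-0.3  0.  -4.3] gap 0.0438 ff 63.16218629479408 q6 0.39
```

View pics/crop4.png

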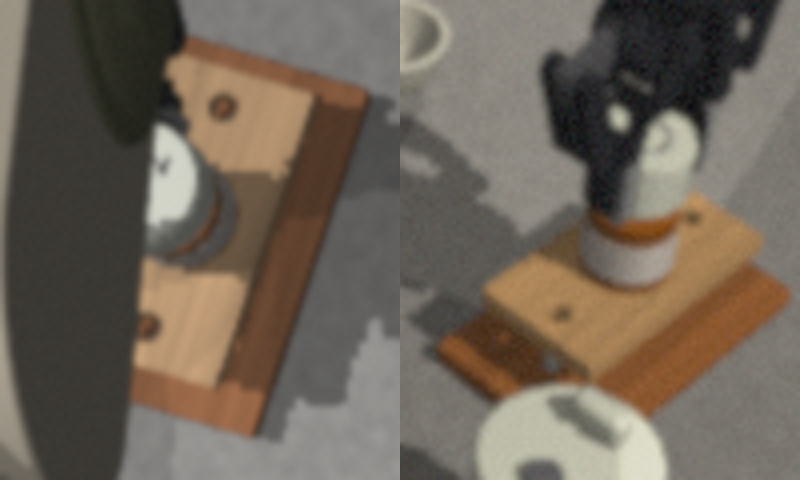

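Seen from the top, the pins show inside both holes, at (223,107) and (148,325) in the crop. I'll fit this view before lowering further.

```bash
python3 - <<'E'
from h import *
T=(np.array([[223,107],[148,325],[317,94],[217,387]])+.5)/4-.5+[145,180]
S=(np.array([[563,314],[693,218],[483,290],[590,376],[765,242]])-[400,0]+.5)/4-.5+[355,225]
z=.0485
PT=[[.045,0,z],[-.045,0,z],[.06,-.032,z],[-.06,-.032,z]]
PS=[[.045,0,z],[-.045,0,z],[.06,-.032,z],[.06,.032,z],[-.06,.032,z]]
for nm,o in(("top",[("top",PT,T)]),("scene",[("scene",PS,S)])):
    q,e=fit(o,[.557,.166,-.305]);print(z,nm,q.round(4),e.tolist())
# predicted hole-centre px vs pin tip px, top crop
for q in([.556,.1635,-.30],): print((proj("top",w(q,[[.045,0,.034],[-.045,0,.034],[.045,0,.0485],[-.045,0,.0485]]))-[145,180]+.5)*4-.5)
E
python3 - <<'E'
import cv2,numpy as np
t=cv2.imread("pics/crop4.png")
a=cv2.resize(t[77:137,193:253],None,fx=6.6,fy=6.6,interpolation=cv2.INTER_CUBIC)
b=cv2.resize(t[295:355,118:178],None,fx=6.6,fy=6.6,interpolation=cv2.INTER_CUBIC)
cv2.imwrite("pics/crop5.png",np.hstack([a,b]))
E
```

```text
0.0485 top [ 0.5572  0.1645 -0.3035] [[0.5, -0.2], [0.2, 0.2], [-0.4, -0.1], [-0.3, 0.1]]
0.0485 scene [ 0.56    0.1673 -0.3232] [[-0.9, 0.1], [-0.3, 0.4], [0.1, 0.3], [0.3, -0.7], [0.6, -0.2]]
[[235.034205   116.70673304]
 [161.40410772 332.65319638]
 [227.02912383 109.02928019]
 [151.81289298 329.01626618]]
```

View pics/crop5.png

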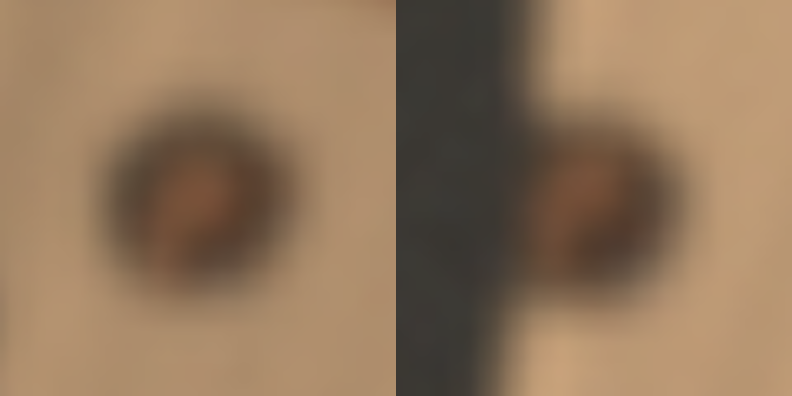

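```bash
python3 -c "
from h import *
go(.5582,.1678,.083,-.303)"
```

```text
t 8.7 p [0.559  0.1687 0.0964] shift [-0.028 -0.013  0.335] turn [ 0.006 -0.003  0.011] F [ 0.4  0.5 -4.7] gap 0.0437 ff 63.16183595918119 q6 0.39
```

>>> drive_tool([
  {"dp": [-0.028,-0.013,0.06],"delta_rot": [0,0,0]},
  {"dp": [0,0,0.07],"delta_rot": [0,0,0]},
  {"dp": [0,0,0.07],"delta_rot": [0,0,0]},
  {"dp": [0,0,0.07],"delta_rot": [0,0,0]},
  {"dp": [0,0,0.07],"delta_rot": [0,0,0]},
  {"dp": [0,0,0],"delta_rot": [0,0,0]},
])

```text
t: 9.3
ee_pos: [0.5578, 0.1678, 0.082]
ee_rot: [-2.53, -1.862, 0.001]
wrist_force: [0.5, 1.3, -5.2]
finger_gap: 0.0436
finger_force: 63.2
```

The plate is over the pins with no contact force, so I carry on down.

>>> drive_tool([
  {"dp": [0,0,0.08],"delta_rot": [0,0,0]},
  {"dp": [0,0,0.08],"delta_rot": [0,0,0]},
  {"dp": [0,0,0.08],"delta_rot": [0,0,0]},
  {"dp": [0,0,0.06],"delta_rot": [0,0,0]},
  {"dp": [0,0,0.04],"delta_rot": [0,0,0]},
  {"dp": [0,0,0],"delta_rot": [0,0,0]},
])

```text
t: 9.9
ee_pos: [0.5581, 0.1677, 0.0695]
ee_rot: [2.53, 1.862, 0.001]
wrist_force: [-4.3, -1.6, 5.3]
finger_gap: 0.0437
finger_force: 64.3
```

>>> drive_tool([
  {"dp": [0,0,0.06],"delta_rot": [0,0,0]},
  {"dp": [0,0,0.08],"delta_rot": [0,0,0]},
  {"dp": [0,0,0.08],"delta_rot": [0,0,0]},
  {"dp": [0,0,0.02],"delta_rot": [0,0,0]},
  {"dp": [0,0,0],"delta_rot": [0,0,0]},
])

```text
t: 10.4
ee_pos: [0.5583, 0.1678, 0.0605]
ee_rot: [2.529, 1.862, 0.002]
wrist_force: [-4.8, -0.7, 10.0]
finger_gap: 0.0438
finger_force: 64.8
```

```bash
python3 -c "
from h import *
go(.5582,.1678,.060,-.303)"
```

```text
t 10.4 p [0.5583 0.1678 0.0605] shift [-0.001 -0.003  0.012] turn [ 0.011 -0.003  0.012] F [-4.8 -0.7 10. ] gap 0.0438 ff 64.76442371495068 q6 0.39
```

Pressed about 9 mm, and the 10 N matches the spring. Now I twist anticlockwise in stages, watching the side force.

>>> drive_tool([
  {"dp": [0,-0.01,0],"delta_rot": [0,0,-0.5]},
  {"dp": [0,-0.01,0],"delta_rot": [0,0,-0.7]},
  {"dp": [0,-0.01,0],"delta_rot": [0,0,-0.7]},
  {"dp": [0,-0.01,0],"delta_rot": [0,0,-0.7]},
  {"dp": [0,0,0],"delta_rot": [0,0,0]},
])

```text
t: 10.9
ee_pos: [0.5576, 0.1683, 0.061]
ee_rot: [2.25, 2.189, 0.005]
wrist_force: [-1.5, 0.2, 9.2]
finger_gap: 0.0441
finger_force: 64.7
```

```bash
python3 -c "
from h import *
go(.5582,.1678,.060,-.303)
s=r.state();M=R.from_rotvec(s['ee_rot']).as_matrix();print('Ftool',M.T@s['wrist_force'],s['ft_torque'])"
```

```text
t 10.9 p [0.5576 0.1683 0.061 ] shift [-0.013  0.015  0.026] turn [ 0.035 -0.011  2.632] F [-1.5  0.2  9.2] gap 0.0441 ff 64.71417725086212 q6 0.12
Ftool [ 0.1849201  -1.46056358 -9.23105311] [-0.08460472  0.2844559   0.04692298]
```

>>> drive_tool([
  {"dp": [0,-0.007,0.01],"delta_rot": [0,0,-0.7]},
  {"dp": [0,-0.007,0],"delta_rot": [0,0,-0.7]},
  {"dp": [0,-0.007,0],"delta_rot": [0,0,-0.7]},
  {"dp": [0,-0.007,0],"delta_rot": [0,0,-0.7]},
  {"dp": [0,-0.007,0],"delta_rot": [0,0,-0.7]},
  {"dp": [0,0,0],"delta_rot": [0,0,0]},
])

```text
t: 11.5
ee_pos: [0.5561, 0.1681, 0.0606]
ee_rot: [1.813, 2.562, 0.004]
wrist_force: [-2.4, -0.9, 8.6]
finger_gap: 0.0439
finger_force: 64.7
```

```bash
python3 -c "
from h import *
go(.5582,.1678,.060,-.303)
s=r.state();M=R.from_rotvec(s['ee_rot']).as_matrix();print('Ftool',M.T@s['wrist_force'],s['ft_torque'])"
```

```text
t 11.5 p [0.5561 0.1681 0.0606] shift [-0.026  0.047  0.015] turn [ 3.200e-02 -4.000e-03  6.131e+00] F [-2.4 -0.9  8.6] gap 0.0439 ff 64.74202578887343 q6 -0.25
Ftool [-0.09656622 -2.56957571 -8.61538628] [-0.05687711  0.43108536  0.03657492]
```

>>> drive_tool([
  {"dp": [0,-0.01,0],"delta_rot": [0,0,-0.7]},
  {"dp": [0,-0.01,0],"delta_rot": [0,0,-0.7]},
  {"dp": [0,-0.01,0],"delta_rot": [0,0,-0.7]},
  {"dp": [0,-0.01,0],"delta_rot": [0,0,-0.7]},
  {"dp": [0,-0.01,0],"delta_rot": [0,0,-0.7]},
  {"dp": [0,-0.01,0],"delta_rot": [0,0,-0.7]},
  {"dp": [0,-0.01,0],"delta_rot": [0,0,-0.5]},
  {"dp": [0,0,0],"delta_rot": [0,0,0]},
])

```text
t: 12.3
ee_pos: [0.5542, 0.1667, 0.0608]
ee_rot: [1.135, 2.925, 0.004]
wrist_force: [-0.8, 0.5, 9.2]
finger_gap: 0.0439
finger_force: 64.7
```

```bash
python3 -c "
from h import *
go(.5582,.1678,.060,-.303)
s=r.state();M=R.from_rotvec(s['ee_rot']).as_matrix();print('Ftool',M.T@s['wrist_force'],s['ft_torque'])"
```

```text
t 12.3 p [0.5542 0.1667 0.0608] shift [-0.056  0.087  0.02 ] turn [4.8000e-02 6.0000e-03 1.0826e+01] F [-0.8  0.5  9.2] gap 0.0439 ff 64.7323142644018 q6 -0.74
Ftool [ 0.86942621 -0.10096028 -9.21011443] [0.02928785 0.10742006 0.03243413]
```

Turned 65° with almost no side force. Now I lift slowly, straight up.

>>> drive_tool([
  {"dp": [0,0,-0.1],"delta_rot": [0,0,0]},
  {"dp": [0,0,-0.1],"delta_rot": [0,0,0]},
  {"dp": [0,0,-0.1],"delta_rot": [0,0,0]},
  {"dp": [0,0,-0.1],"delta_rot": [0,0,0]},
  {"dp": [0,0,0],"delta_rot": [0,0,0]},
])

```text
t: 12.8
ee_pos: [0.5528, 0.1665, 0.0752]
ee_rot: [1.138, 2.928, 0.0]
wrist_force: [0.1, -0.4, -0.7]
finger_gap: 0.0439
finger_force: 63.7
```

>>> drive_tool([
  {"dp": [0,0,-0.15],"delta_rot": [0,0,0]},
  {"dp": [0,0,-0.2],"delta_rot": [0,0,0]},
  {"dp": [0,0,-0.3],"delta_rot": [0,0,0]},
  {"dp": [0,0,-0.3],"delta_rot": [0,0,0]},
  {"dp": [0,0,-0.3],"delta_rot": [0,0,0]},
  {"dp": [0,0,-0.2],"delta_rot": [0,0,0]},
  {"dp": [0,0,-0.1],"delta_rot": [0,0,0]},
  {"dp": [0,0,0],"delta_rot": [0,0,0]},
  {"dp": [0,0,0],"delta_rot": [0,0,0]},
  {"dp": [0,0,0],"delta_rot": [0,0,0]},
  {"dp": [0,0,0],"delta_rot": [0,0,0]},
])

```text
t: 13.9
ee_pos: [0.5525, 0.1664, 0.1364]
ee_rot: [-1.138, -2.927, 0.001]
wrist_force: [-0.4, 0.1, 0.3]
finger_gap: 0.0432
finger_force: 63.7
```

```bash
python3 - <<'E'
from h import *
go(.554,.167,.137,-.303)
t=r.capture("top");s=r.capture("scene")
a=cv2.resize(t[180:300,145:245],None,fx=4,fy=4,interpolation=cv2.INTER_CUBIC)
b=cv2.resize(s[225:345,355:455],None,fx=4,fy=4,interpolation=cv2.INTER_CUBIC)
cv2.imwrite("pics/crop6.png",np.hstack([a,b]))
E
```

```text
t 13.9 p [0.5525 0.1664 0.1364] shift [-0.018  0.036 -0.014] turn [-9.0000e-03 -2.0000e-03  1.0811e+01] F [-0.4  0.1  0.3] gap 0.0432 ff 63.674338068813086 q6 -0.74
```

View pics/crop6.png

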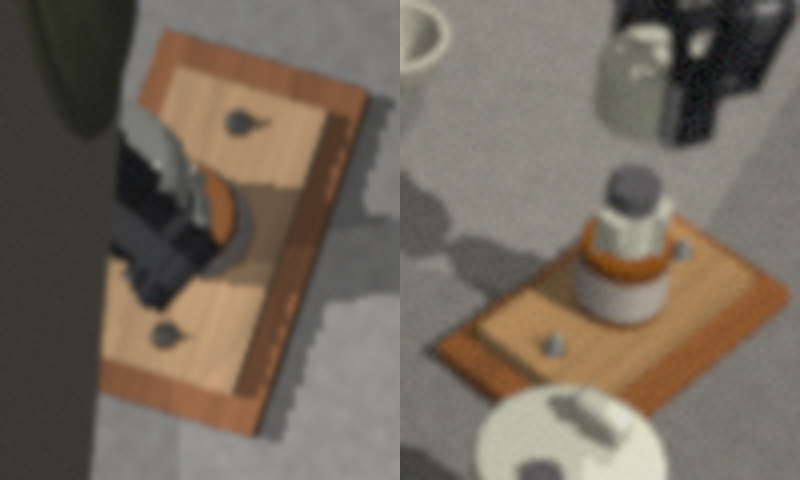

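The plate lies flush on the dock, with pins through it at (240,122) and (165,335) in the crop. The cap at (640,85) is held upright, well clear of the open neck. I'm handing in.

```bash
python3 -c "
from cell import r
print(r.finish_job())"
```

```text
the job is handed in; nothing more can be done
None
```

The job is handed in at about 14 s: the bottle sits flush on its pins, and the cap was pressed, turned 65° and lifted, and is held upright about 50 mm above the neck; the judge's verdict was not shown.

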